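Turn the heat-spreader plate home on its locating pin and latch it

TASK

Square up the notched aluminium plate in its jig: push its free corner, diagonally opposite the notch, so that the notch bears on the upright pin and the plate turns about it, flat on the base, until its edge comes up against the tip of the stop screw; press it home there with a definite but gentle push (about 9 N, never as much as 20 N at the screw), notch still snug on the pin. Then swing the catch over the plate's edge until it points straight across it, leaving the plate home, and leave the other things on the bench alone.

Things in the scene. Friction and masses are not known exactly. Their poses are not given: they have to be found in the camera images.
- jig: steel base of the assembly jig, screwed to the bench, 190 x 196 x 8 mm. Origin: on the bench, under the centre of the plate's nominal home place; the base spans x -112..+78 and y -84..+112 mm of its frame. It carries the locating pin, the stop and the swing catch. The plate stands on its top (z = 8 mm)
- plate: loose aluminium plate, 130 x 70 x 10 mm (x, y, z), on 5 mm feet, about 0.33 kg, slid by 1 to 4 N. Origin: centre, at the soles; edges span z 5..15 mm. Notch 20 x 20 mm in its (-x, -y) corner; push its +y edge, 20 to 30 mm from the (+x, +y) corner, towards -y. Starts 0.45 to 0.65 rad counter-clockwise of home, notch up to 16 mm off the pin; home: axes along the jig's within 0.05 rad
- notch (a point): point of the plate (at -51, -21, 10 mm of the plate) that lies on the pin's axis when both inner faces of the notch bear on the pin
- pin: upright steel locating pin of the jig, 12 mm diameter, 24 mm high above the base, fixed. Origin: centre of its foot, at -51, -21, 8 mm of the jig. Pushed dead straight the plate can wedge between finger and pin (finger friction); following the arc about the pin, or letting go and pushing anew, frees it
- pin_axis (a point): point on the pin's axis at half the plate's height
- stop: aluminium block 26 x 22 x 20 mm fixed to the jig, origin under its centre (57, -64, 8 mm of the jig). A steel screw, 8 mm diameter, runs through it along the jig's y, 10 mm above the base; its domed tip meets the plate's -y edge near the +x corner. The tip is 29 mm in +y of the origin, give or take 4 mm: set and locked differently every time and not measured, so the end of the turn must be felt
- catch (a joint): swing catch: flat steel arm 50 mm long on a post at 10, -52 mm of the jig, turning level, 2.8 mm above the plate's top. 0 = open, pointing to -x of the jig; grows clockwise seen from above; pi/2 = closed, pointing to +y of the jig, across the plate's edge. Starts at 0 to 0.35; stays where left; some 1.5 N at the knob moves it; end stops at 0 and 1.75
- catch_knob (a point): centre of the top of the catch's black round knob, 12 mm diameter, 38 mm from the pivot; it stands 25 mm free above the arm and its top is 56 mm above the bench
- screw_dish: bystander, leave where it is: round steel dish, 69 x 14 mm, origin under its centre
- usb_stick: bystander, leave where it is: USB stick, 18 x 54 x 9 mm, origin under its centre
- flux_pen: bystander, leave where it is: pen, 16 x 126 x 16 mm, origin under its centre
- hex_keys: bystander, leave where it is: folding hex-key set, 34 x 92 x 21 mm, origin under its centre
- spare_board2: bystander, leave where it is: small circuit board, 44 x 60 x 14 mm, origin under its centre
- eraser_block: bystander, leave where it is: block eraser, 26 x 48 x 15 mm, origin under its centre

How it is judged:
By the outcome, as a careful person would: the job done as asked, in the order asked, and still so for the second after the job is handed in, with the robot touching nothing.
It also fails if it takes over 58 s, if anything falls off the work surface, if the arm or the gripper's body presses on something with over 40 N, if the wrist force passes 120 N, or if a joint passes its speed limit or range.

ROBOT

A 6-joint arm with a two-finger parallel gripper is mounted at the origin on a cart in front of the work surface, level with it; the furniture and walls round the work are solid. World frame = base frame: x ahead of the robot, y to its left, z up, the work surface at z = 0. Lengths are in mm, angles in degrees, forces in N, time in s.
With the tool pointing down it reaches from about 350 to 850 mm from the base axis. Payload 8.1 kg.
Tool frame: the origin (TCP) lies at the very end of the fingers, on their centre line; the grasp point (between the pads) lies 19 mm behind it; z points along the fingers, y is the line along which they close (so a half turn about z gives the same grasp; the last joint's range is limited). The gripper opens to 85 mm and grips with 20 to 120 N. Pads are 22 mm wide; open, the fingers measure 114 mm over their backs; the gripper's body (76 mm by 85 mm) begins 54 mm behind the grasp point. The pads swing forward as they close: fully open they stand 13 mm farther back than shut.
Start: joints at [-68.148, 7.471, 85.268, -0, 87.261, -4.893], TCP at [270.038, -535.803, 231.292] pointing down, gripper open.
Joint ranges: [-169.43, 169.43], [-51.17, 129.36], [1.28, 143.12], [-76.62, 256.62], [0, 156.53], [-152.29, 152.29]. Speed limits (degrees/s): [136.94, 136.94, 159.86, 180, 180, 180].

INTERFACE

Orientations are given as [roll, pitch, yaw] about the fixed x, y, z axes, in that order (R = Rz(yaw) Ry(pitch) Rx(roll)).
In Python, from bench import * gives the robot as it stands.
- The arm moves only by the tool play_rows, never from a script. Its argument "increments" is a list of rows, each a list of 3 entries, a list of its own where there are three numbers: the gripper's target within -1 to 1 (fully open at 1, half-way at 0, shut at -1), then the shift along the tool's x, y, z in mm, then the turn about the tool's z in rad. A call has 1 to 12 rows; each row shifts and turns the commanded pose from where the row before left it, along the tool's axes as they then stand; what a row does not reach is not made up. A row lasts 1/12 s, in which the tool goes at most 41.7 mm and 7.16 degrees, less where a joint would pass 70% of its speed; a pose out of reach is approached as far as the arm can. A call is refused whole if a number of a shift passes 41.7 or a number of a turn 0.125, either way. A call with a gripper value outside its range is refused whole. The fingers move at their own pace and stop on an object; "force" is the grip in N (left out, the last holds). Time passes only in rows, so rows that do not move let the fingers close. It gives the time, the measured TCP pose, the force, the opening and the grip force at its end, in the units of the state.
- sense(): the state, without advancing time (a new reading comes with each control period).
- snapshot(name): name is "scene" or "top"; returns a dict with "color" (420x560x3 uint8, red, green, blue), "intrinsics" (3x3 intrinsics, pixels), "world_from_camera" (4x4, takes a point from camera to world coordinates). Camera axes: x right, y down, z forward; pixel columns grow to the right and rows downward; lengths in mm; the calibration is good to about 2 mm. A picture is of the moment at which its call begins. There is no depth.
- hand_in(): hands the job in; it is judged then, once.
Trained networks look in a picture, given as the dict that the camera call returned (one of the last four; its "shot" number tells which), for a name from the list of things; names that differ only in an ending like _2 or _b are one class to them, and where a whole thing is asked for, a point or a joint stands for the part that bears it (a point fixed in the world has none). Each returns a list of dicts, best first, with "p" (0 to 1); they miss things now and then, are a little off and sometimes report something else, mostly with a low value. They report only what shows in the picture. A call takes as long as a camera call.
- find_in(query, picture): "xyz" ([x, y, z] in mm, in the coordinates of the camera as it stood for that picture, good to about 4 mm: the middle of the surface that is visible of it).
- regions_of(query, picture): "mask" (420x560 bool, what is visible of it).
- pinpoint(query, picture): "xyz" ([x, y, z] in mm, in the coordinates of the camera as it stood for that picture, good to about 4 mm: a listed point, or the origin of a listed thing).
The state is a dict: "time": time; "joint_pos": joint angles; "qd": joint speeds; "joint_efforts": joint torques, N m; "tool_pos": TCP position; "tcp_rot": TCP orientation; "ft_force": force on the tool from outside, world axes, zero at the start; "wrist_torque": the same for the moment, N m; "finger_gap": finger opening in mm; "grip_force": force on a finger pad.
Only numpy, scipy, OpenCV 4.12 (cv2) and the standard library are available. Lean on these libraries where they do the work, as an engineer would, in place of code of your own. Each camera call takes 0.05 s, during which the arm holds its last target. There are 200 camera calls.

## Working session

There is one attempt and no reset: what is moved stays moved. The work goes in short steps, Python scripts to look and compute and a tool call to move; the robot and the scene stay as the last step left them, time stands still between calls to the robot, and variables do not carry over. Pictures are saved under pics/ and viewed, at most 10 in all, crops included, and the job is handed in when it is done.

Besides the shell and the picture viewer there is one more tool, called after "Call:" as a command line: name --argument value ..., lists and objects as JSON in quotes. play_rows: Moves the arm, as the interface text tells. Its arguments: {"type":"object","properties":{"increments":{"type":"array","items":{"type":"array"}},"force":{"type":"number"}},"required":["increments"]}

```bash
mkdir -p pics
cat > h.py <<'E'
from bench import *
import numpy as np, cv2
def W(s,p):
    T=np.array(s["world_from_camera"]); return T[:3,:3]@np.array(p)+T[:3,3]
def px2w(s,u,v,z):
    T=np.array(s["world_from_camera"]);K=np.array(s["intrinsics"])
    d=T[:3,:3]@np.linalg.solve(K,[u,v,1.]); o=T[:3,3]
    return o+d*(z-o[2])/d[2]
def w2px(s,p):
    T=np.array(s["world_from_camera"]);K=np.array(s["intrinsics"])
    c=K@(T[:3,:3].T@(np.array(p)-T[:3,3])); return c[:2]/c[2]
E
python3 - <<'E'
from h import *
for n in("top","scene"):
    s=snapshot(n); cv2.imwrite(f"pics/{n}0.png",s["color"][:,:,::-1])
    print(n,np.round(s["world_from_camera"],2).tolist(),np.round(s["intrinsics"],0).tolist())
    for q in("jig","plate","notch","pin","pin_axis","stop","catch_knob"):
        r=pinpoint(q,s)
        for d in r[:1]: print(q,round(d["p"],2),np.round(W(s,d["xyz"]),1))
print(sense())
E
```

```text
top [[-0.08, -0.97, 0.22, 232.47], [-1.0, 0.08, -0.02, -48.05], [-0.0, -0.22, -0.98, 1170.92], [0.0, 0.0, 0.0, 1.0]] [[474.0, 0.0, 280.0], [0.0, 474.0, 209.0], [0.0, 0.0, 1.0]]
jig 0.69 [ 533.3 -128.6    2.4]
plate 0.71 [517.1 -96.3   6.2]
notch 0.65 [ 476.2 -130.1   16. ]
pin 0.39 [ 476.9 -143.1    9.1]
pin_axis 0.95 [ 476.3 -141.4   20.2]
stop 0.72 [ 574.5 -206.6    7.1]
catch_knob 0.55 [584.3 157.8  -2.9]
scene [[0.74, -0.3, 0.6, -151.24], [-0.67, -0.33, 0.66, -780.96], [0.0, -0.89, -0.45, 557.03], [0.0, 0.0, 0.0, 1.0]] [[427.0, 0.0, 279.0], [0.0, 427.0, 214.0], [0.0, 0.0, 1.0]]
jig 0.73 [ 529.7 -128.7   -2.2]
plate 0.94 [519.2 -93.5  10.1]
notch 0.8 [ 473.3 -132.5   18.5]
pin 0.4 [ 476.8 -140.2    6.7]
pin_axis 0.83 [ 475.8 -142.7   17.1]
stop 0.74 [ 568.7 -204.2    3.2]
catch_knob 0.54 [ 495.6 -166.6   57.7]
{'time': 0.8, 'joint_pos': array([-6.81469547e+01,  7.46953789e+00,  8.52659087e+01,  9.92315197e-04,
        8.72608487e+01, -4.89388253e+00]), 'qd': array([ 0.1471458 ,  0.04146225,  0.03915042, -0.04201736, -0.04515146,
        0.08258481]), 'joint_efforts': array([ 1.45797312e-03, -5.69253230e+01, -5.00835049e+01, -1.69584291e-04,
        1.02016777e-03, -4.70287421e-05]), 'tool_pos': array([ 270.05751763, -535.81593339,  231.32736146]), 'tcp_rot': array([ 1.79996224e+02, -6.71520844e-04,  2.67468804e+01]), 'ft_force': array([ 1.23283331, -0.57737666, -0.58634861]), 'wrist_torque': array([ 0.05337114, -0.02551251,  0.04707055]), 'grip_force': 0.0, 'finger_gap': 85.60840612890576}
```

Run:
```python
import cv2
a=cv2.imread("pics/top0.png")
cv2.imwrite("pics/topc.png",cv2.resize(a[100:310,180:460],(800,600),interpolation=cv2.INTER_CUBIC))
```

```text
(no output)
```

View pics/topc.png

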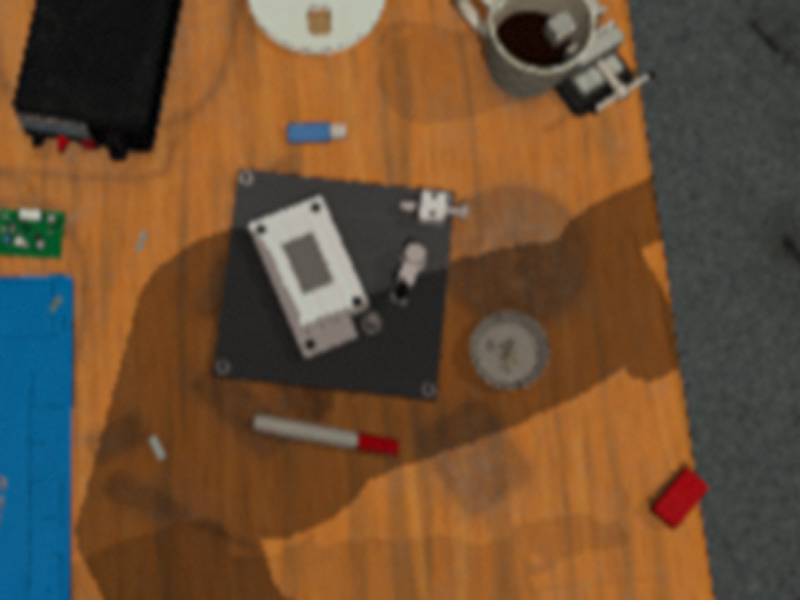

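View pics/scene0.png

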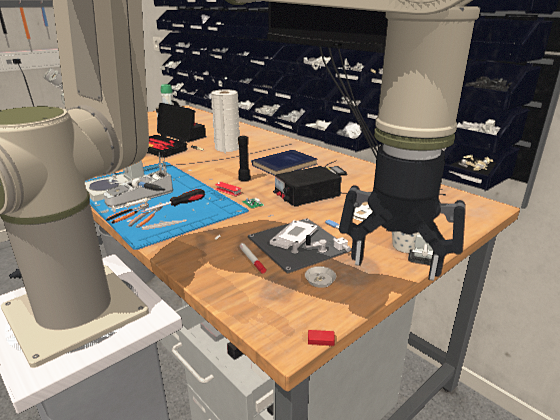

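The top view crop (scale 2.857, offset 180,100) shows:
- **Jig base:** corners at (240,170), (452,192), (435,398) and (213,375).
- **Plate:** top corners at (248,225), (322,196) and (308,357).
- **Fixtures:** pin at (370,322), knob at about (401,292), stop at (432,207).

Next I refine these from the masks.

```bash
cat >> h.py <<'E'
from scipy.optimize import least_squares
def fit(s,mask,poly,z,x0):
    """fit planar pose of convex poly (Nx2) so that hull of projection matches hull of mask"""
    c=max(cv2.findContours(mask.astype(np.uint8),0,cv2.CHAIN_APPROX_NONE)[0],key=cv2.contourArea)
    h=cv2.convexHull(c)
    m=np.zeros(mask.shape,np.uint8); cv2.fillConvexPoly(m,h,255)
    t=cv2.GaussianBlur(m,(0,0),1.5)/255.
    def img(x):
        C,S=np.cos(x[2]),np.sin(x[2])
        P=np.array([w2px(s,[x[0]+C*a-S*b,x[1]+S*a+C*b,zz]) for zz in z for a,b in poly])
        H=cv2.convexHull((P).astype(np.float32))[:,0]
        i=np.zeros(mask.shape,np.uint8); cv2.fillConvexPoly(i,np.round(H*256).astype(np.int32),255,cv2.LINE_AA,8)
        return cv2.GaussianBlur(i,(0,0),1.5)/255.
    r=least_squares(lambda x:(img(x)-t).ravel(),x0,diff_step=[1e-3,3e-3,2e-2],x_scale=[1,1,.01])
    return r.x,r.cost
JP=[(-112,-84),(78,-84),(78,112),(-112,112)]
PP=[(65,35),(-65,35),(-65,-15),(-45,-35),(65,-35)]
E
python3 - <<'E'
from h import *
s=snapshot("top")
def c2w(u,v,z): return px2w(s,180+(u+.5)/2.857-.5,100+(v+.5)/2.857-.5,z)
C=np.array([c2w(*p,8)[:2] for p in((435,398),(452,192),(240,170),(213,375))])
P=np.array(JP)
def rig(A,B):
    z=lambda M:M[:,0]+1j*M[:,1]
    a,b=z(np.array(A,float)),z(np.array(B)); r=np.vdot(a-a.mean(),b-b.mean()); th=np.angle(r); t=b.mean()-a.mean()*np.exp(1j*th)
    return np.array([t.real,t.imag,th]),abs(b-(a*np.exp(1j*th)+t))
j,e=rig(P,C);print("jig clicks",j,e)
Q=np.array([c2w(*p,23)[:2] for p in((248,225),(322,196),(308,357))])
p,e=rig([(65,35),(65,-35),(-65,35)],Q);print("plate clicks",p,e)
for q,poly,z,x0 in(("jig",JP,(0,8),j),("plate",PP,(13,23),p)):
    r=regions_of(q,s); print(q,[ (round(d["p"],2),int(d["mask"].sum())) for d in r[:2]])
    x,c=fit(s,r[0]["mask"],poly,z,x0); print(q,x,c)
    if q=="jig": jj=x
c,S=np.cos(jj[2]),np.sin(jj[2]); R=np.array([[c,-S],[S,c]])
print("pin",jj[:2]+R@[-51,-21],"pin seen",c2w(372,320,32),"pivot",jj[:2]+R@[10,-52],"knob seen",c2w(401,293,56), "pivot seen",c2w(414,252,30))
print("notch off pin (jig)",R.T@(x[:2]+np.array([[np.cos(x[2]),-np.sin(x[2])],[np.sin(x[2]),np.cos(x[2])]])@[-51,-21]-jj[:2])+[51,21])
s2=snapshot("scene")
for q,poly,z,x0 in(("jig",JP,(0,8),j),("plate",PP,(13,23),p)):
    r=regions_of(q,s2); x,c=fit(s2,r[0]["mask"],poly,z,x0); print("scene",q,x,c)
for q in("catch_knob","catch"):
  for ss in(s,s2):
    for d in pinpoint(q,ss)[:3]: print(q,d["p"],W(ss,d["xyz"]))
E
```

```text
jig clicks [ 5.30276123e+02 -1.30717933e+02 -1.87967509e-01] [1.80059987 2.11799284 2.58823245 0.90909461]
plate clicks [ 5.19822412e+02 -9.57941622e+01  3.28806950e-01] [0.67276531 1.12939335 1.03492713]
jig [(0.69, 4427), (0.18, 1293)]
jig [ 5.28892421e+02 -1.32261338e+02 -1.97575605e-01] 30.76309111880046
plate [(0.94, 1406)]
plate [ 5.20503224e+02 -9.41635445e+01  3.04386251e-01] 3.0513494809688577
pin [ 474.7624619  -142.84186314] pin seen [ 474.23707186 -141.26791642   32.        ] pivot [ 528.49065513 -185.21262254] knob seen [ 490.49232728 -165.93943996   56.        ] pivot seen [ 532.20003306 -183.57031855   30.        ]
notch off pin (jig) [ 0.69111028 13.76196769]
scene jig [ 5.31763846e+02 -1.33360471e+02 -1.71183844e-01] 75.90078431372544
scene plate [ 5.20699685e+02 -9.58702530e+01  3.71327534e-01] 10.806097654748173
catch_knob 0.57 [585.64420368 280.66212497   1.77160064]
catch_knob 0.42 [ 496.54602267 -167.04508857   56.08315636]
catch_knob 0.72 [ 494.45957055 -166.44810412   55.95234777]Traceback (most recent call last):
  File "<stdin>", line 25, in <module>
ValueError: it knows: catch_knob, eraser_block, flux_pen, hex_keys, jig, notch, pin, pin_axis, plate, screw_dish, spare_board, stop, usb_stick
```

```bash
cat >> h.py <<'E'
def plan(target,yaw=None,n=12,start=None,g=-1):
    """n rows from the present (or given x,y,z,yaw) pose to target; prints rows, returns end"""
    if start is None:
        st=sense(); start=[*st["tool_pos"],np.radians(st["tcp_rot"][2])]
    start=np.array(start,float); 
    if yaw is None: yaw=start[3]
    d=(np.array(target)-start[:3])/n; w=(yaw-start[3]+np.pi)%(2*np.pi)-np.pi; w/=n; a=start[3]
    rows=[]
    for i in range(n):
        c,s=np.cos(a),np.sin(a)
        rows.append([g,[round(float(v),1) for v in(c*d[0]+s*d[1],s*d[0]-c*d[1],-d[2])],round(-float(w),3)])
        a+=w
    print(str(rows).replace(" ","")); return [*target,yaw]
E
python3 - <<'E'
from h import *
p=plan([400,-285,160],np.radians(68),12)
plan([524.6,-34.4,90],np.radians(109.2),12,p)
E
```

```text
[[-1,[19.1,-13.8,5.9],-0.06],[-1,[19.9,-12.6,5.9],-0.06],[-1,[20.6,-11.4,5.9],-0.06],[-1,[21.2,-10.2,5.9],-0.06],[-1,[21.8,-8.9,5.9],-0.06],[-1,[22.3,-7.5,5.9],-0.06],[-1,[22.7,-6.2,5.9],-0.06],[-1,[23.0,-4.8,5.9],-0.06],[-1,[23.3,-3.4,5.9],-0.06],[-1,[23.5,-2.0,5.9],-0.06],[-1,[23.5,-0.6,5.9],-0.06],[-1,[23.5,0.8,5.9],-0.06]]
[[-1,[23.3,1.8,5.8],-0.06],[-1,[23.1,3.2,5.8],-0.06],[-1,[22.9,4.6,5.8],-0.06],[-1,[22.6,5.9,5.8],-0.06],[-1,[22.2,7.3,5.8],-0.06],[-1,[21.7,8.6,5.8],-0.06],[-1,[21.1,9.9,5.8],-0.06],[-1,[20.5,11.1,5.8],-0.06],[-1,[19.8,12.3,5.8],-0.06],[-1,[19.0,13.5,5.8],-0.06],[-1,[18.2,14.6,5.8],-0.06],[-1,[17.3,15.7,5.8],-0.06]]
```

Call:
play_rows --increments '[[-1,[19.1,-13.8,5.9],-0.06],[-1,[19.9,-12.6,5.9],-0.06],[-1,[20.6,-11.4,5.9],-0.06],[-1,[21.2,-10.2,5.9],-0.06],[-1,[21.8,-8.9,5.9],-0.06],[-1,[22.3,-7.5,5.9],-0.06],[-1,[22.7,-6.2,5.9],-0.06],[-1,[23.0,-4.8,5.9],-0.06],[-1,[23.3,-3.4,5.9],-0.06],[-1,[23.5,-2.0,5.9],-0.06],[-1,[23.5,-0.6,5.9],-0.06],[-1,[23.5,0.8,5.9],-0.06]]' --force 60

```text
time: 2.2
tool_pos: [400.4, -284.0, 160.4]
tcp_rot: [180.0, 0.0, 68.2]
ft_force: [-0.4, -0.3, 0.2]
finger_gap: -0.0
grip_force: 0.0
```

Call:
play_rows --increments '[[-1,[23.3,1.8,5.8],-0.06],[-1,[23.1,3.2,5.8],-0.06],[-1,[22.9,4.6,5.8],-0.06],[-1,[22.6,5.9,5.8],-0.06],[-1,[22.2,7.3,5.8],-0.06],[-1,[21.7,8.6,5.8],-0.06],[-1,[21.1,9.9,5.8],-0.06],[-1,[20.5,11.1,5.8],-0.06],[-1,[19.8,12.3,5.8],-0.06],[-1,[19.0,13.5,5.8],-0.06],[-1,[18.2,14.6,5.8],-0.06],[-1,[17.3,15.7,5.8],-0.06]]'

```text
time: 3.2
tool_pos: [525.1, -33.1, 90.8]
tcp_rot: [180.0, 0.0, 109.4]
ft_force: [0.6, -0.7, 0.2]
finger_gap: -0.4
grip_force: 0.0
```

Call:
play_rows --increments '[[-1,[0,0,13],0],[-1,[0,0,15],0],[-1,[0,0,15],0],[-1,[0,0,15],0],[-1,[0,0,13],0],[-1,[0,0,6],0],[-1,[0,0,1.5],0]]'

```text
time: 3.78
tool_pos: [523.5, -34.1, 11.0]
tcp_rot: [-179.9, -0.1, 109.3]
ft_force: [0.5, 1.1, -0.2]
finger_gap: 0.2
grip_force: 0.0
```

Run:
```python
from h import *
s=snapshot("scene"); a=s["color"][:,:,::-1]
cv2.imwrite("pics/s1.png",cv2.resize(a[180:285,220:360],(800,600),interpolation=cv2.INTER_CUBIC))
print(sense()["tool_pos"],sense()["ft_force"])
```

```text
[524.01180622 -34.17518313  11.71231149] [ 0.75795255 -0.20709159  0.626758  ]
```

View pics/s1.png

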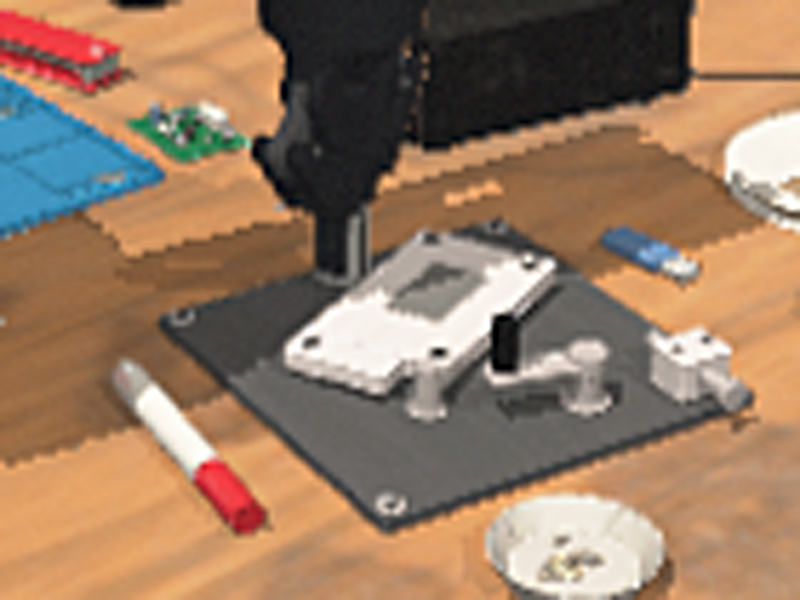

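Crop (5.71×, offset 220,180): the closed finger tip at (340,275) stands beside the plate's +y edge. The notch is by the pin at (428,390), and the knob is at (505,345). Next I approach the edge gently.

Call:
play_rows --increments '[[-1,[-1,0,-1],0],[-1,[-1,0,0],0],[-1,[-1,0,0],0],[-1,[-1,0,0],0],[-1,[-1,0,0],0],[-1,[-1,0,0],0],[-1,[-1,0,0],0],[-1,[-1,0,0],0]]'

```text
time: 4.5
tool_pos: [527.3, -41.9, 13.4]
tcp_rot: [180.0, -0.0, 109.2]
ft_force: [0.1, -0.6, 0.0]
finger_gap: -0.1
grip_force: 0.0
```

Call:
play_rows --increments '[[-1,[-1,0,0],0],[-1,[-1,0,0],0],[-1,[-0.9,-0.5,0],0],[-1,[-0.9,-0.5,0],0],[-1,[-0.9,-0.5,0],0],[-1,[-0.9,-0.5,0],0]]'

```text
time: 5.0
tool_pos: [527.2, -47.8, 13.4]
tcp_rot: [180.0, -0.0, 109.3]
ft_force: [-0.2, 2.5, 0.7]
finger_gap: 0.1
grip_force: 0.8
```

Call:
play_rows --increments '[[-1,[-0.9,-0.5,0],0],[-1,[-0.9,-0.5,0],0],[-1,[-0.9,-0.5,0],0],[-1,[-0.9,-0.5,0],0]]'

```text
time: 5.33
tool_pos: [526.5, -51.9, 13.4]
tcp_rot: [-180.0, -0.0, 109.3]
ft_force: [0.3, 2.0, 0.0]
finger_gap: -0.1
grip_force: 0.8
```

```bash
cat >> h.py <<'E'
J=np.array([530,-131.8,-.19])
def look():
    for n in("top","scene"):
        s=snapshot(n); r=regions_of("plate",s)
        if r and r[0]["p"]>.4:
            x,c=fit(s,r[0]["mask"],PP,(13,23),[525,-110,.1]); 
            R=lambda a:np.array([[np.cos(a),-np.sin(a)],[np.sin(a),np.cos(a)]])
            nt=x[:2]+R(x[2])@[-51,-21]
            print(n,np.round(x,3),round(c,1),"rel yaw",round(x[2]-J[2],3),"notch",nt.round(1),"off in plate frame",(R(x[2]).T@(nt-[475,-142])).round(1))
            st=sense(); print("   tcp in plate",(R(x[2]).T@(st["tool_pos"][:2]-x[:2])).round(1),"F in plate",(R(x[2]).T@st["ft_force"][:2]).round(1))
E
python3 - <<'E'
from h import *
look()
E
```

```text
top [ 5.21613e+02 -1.16033e+02  1.11000e-01] 519.9 rel yaw 0.301 notch [ 473.2 -142.5] off in plate frame [-1.8 -0.3]
   tcp in plate [11.9 63.1] F in plate [0.2 0.2]
scene [ 5.20199e+02 -1.04820e+02  3.11000e-01] 11.4 rel yaw 0.501 notch [ 478.1 -140.4] off in plate frame [3.4 0.6]
   tcp in plate [22.1 48.4] F in plate [0.4 0.1]
```

Call:
play_rows --increments '[[-1,[-0.9,-0.5,0],0],[-1,[-0.9,-0.5,0],0],[-1,[-0.9,-0.5,0],0]]'

```text
time: 5.78
tool_pos: [526.0, -54.8, 13.4]
tcp_rot: [180.0, -0.0, 109.3]
ft_force: [1.6, 0.7, -0.1]
finger_gap: -0.2
grip_force: 1.2
```

Call:
play_rows --increments '[[-1,[-0.7,-0.4,0],0],[-1,[-0.7,-0.4,0],0]]'

```text
time: 5.95
tool_pos: [525.8, -56.2, 13.4]
tcp_rot: [180.0, -0.0, 109.3]
ft_force: [0.5, 2.7, -0.9]
finger_gap: 0.2
grip_force: 1.8
```

Run:
```python
from h import *
look()
```

```text
top [ 5.18296e+02 -1.19929e+02  2.24000e-01] 525.4 rel yaw 0.414 notch [ 473.2 -151.7] off in plate frame [-3.9 -9.1]
   tcp in plate [21.4 60.4] F in plate [1.4 2.6]
scene [ 5.19213e+02 -1.10473e+02  3.25000e-01] 6.3 rel yaw 0.515 notch [ 477.6 -146.6] off in plate frame [ 1.  -5.2]
   tcp in plate [23.4 49.2] F in plate [1.5 3.1]
```

Call:
play_rows --increments '[[-1,[-0.7,-0.4,0],0],[-1,[-0.7,-0.4,0],0]]'

```text
time: 6.32
tool_pos: [525.4, -57.8, 13.4]
tcp_rot: [180.0, -0.0, 109.3]
ft_force: [1.7, 4.9, -0.6]
finger_gap: -0.3
grip_force: 1.9
```

Call:
play_rows --increments '[[-1,[-0.7,-0.4,0],0],[-1,[-0.7,-0.4,0],0]]'

```text
time: 6.48
tool_pos: [525.1, -59.6, 13.3]
tcp_rot: [180.0, -0.0, 109.3]
ft_force: [1.5, 4.9, -1.4]
finger_gap: 0.1
grip_force: 1.9
```

Run:
```python
from h import *
s=snapshot("scene"); a=s["color"][:,:,::-1]
cv2.imwrite("pics/s2.png",cv2.resize(a[205:275,245:335],(771,600),interpolation=cv2.INTER_CUBIC))
look()
```

```text
top [ 5.18191e+02 -1.18575e+02  2.21000e-01] 544.0 rel yaw 0.411 notch [ 473.  -150.2] off in plate frame [-3.7 -7.6]
   tcp in plate [19.6 55.9] F in plate [2.6 2.6]
scene [ 5.21535e+02 -1.11143e+02  2.73000e-01] 6.1 rel yaw 0.463 notch [ 478.1 -145.1] off in plate frame [ 2.1 -3.8]
   tcp in plate [17.3 48.6] F in plate [2.  2.5]
```

View pics/s2.png

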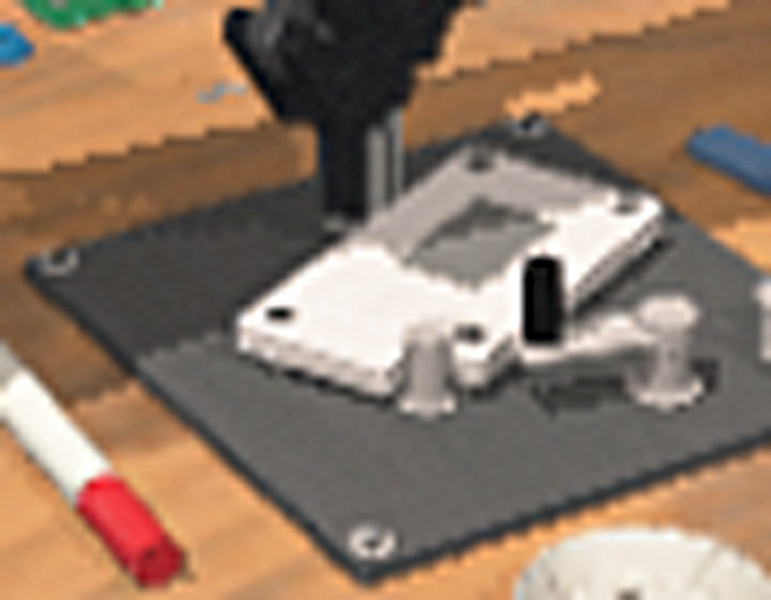

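Crop (8.57×, offset 245,205): the pin at (428,375) now sits in the notch and the plate has begun to turn. I'll back off and re-contact at plate x≈43, then follow the arc.

Call:
play_rows --increments '[[-1,[3,0,0],0],[-1,[3,4,0],0.02],[-1,[0,8,0],0.02],[-1,[0,8,0],0.018],[-1,[0,5,0],0],[-1,[-1.5,1,0],0],[-1,[-1.5,0,0],0],[-1,[-1,0,0],0]]'

```text
time: 7.4
tool_pos: [548.9, -50.3, 13.3]
tcp_rot: [-180.0, 0.0, 106.0]
ft_force: [0.1, 0.2, -0.8]
finger_gap: 0.1
grip_force: 0.0
```

Call:
play_rows --increments '[[-1,[-1,0,0],0],[-1,[-1,0,0],0],[-1,[-1.8,1.2,0],0.02],[-1,[-1.8,1.2,0],0.02]]'

```text
time: 7.73
tool_pos: [552.6, -54.8, 13.3]
tcp_rot: [-180.0, -0.0, 103.5]
ft_force: [-1.6, 0.8, 0.0]
finger_gap: -0.1
grip_force: 0.5
```

Run:
```python
from h import *
look()
```

```text
top [ 5.16639e+02 -1.19593e+02  9.70000e-02] 401.6 rel yaw 0.287 notch [ 467.9 -145.4] off in plate frame [-7.4 -2.7]
   tcp in plate [42.4 60.8] F in plate [-0.6  0.1]
scene [ 5.21805e+02 -1.13001e+02  2.10000e-01] 3.5 rel yaw 0.4 notch [ 476.3 -144.2] off in plate frame [ 0.8 -2.4]
   tcp in plate [42.5 50.4] F in plate [ 0.4 -0.1]
```

Call:
play_rows --increments '[[-1,[-1.8,1.2,0],0.02],[-1,[-1.8,1.2,0],0.02],[-1,[-1.8,1.2,0],0.02],[-1,[-1.8,1.2,0],0.02],[-1,[-1.8,1.2,0],0.02],[-1,[-1.8,1.2,0],0.02]]'

```text
time: 8.43
tool_pos: [562.1, -64.1, 13.4]
tcp_rot: [180.0, -0.0, 96.6]
ft_force: [-0.4, 0.7, -1.3]
finger_gap: 0.1
grip_force: 0.6
```

Call:
play_rows --increments '[[-1,[-1.8,1.2,0],0.02],[-1,[-1.8,1.2,0],0.02],[-1,[-1.8,1.2,0],0.02],[-1,[-1.8,1.2,0],0.02],[-1,[-1.8,1.2,0],0.02]]'

```text
time: 8.85
tool_pos: [568.9, -72.7, 13.5]
tcp_rot: [180.0, -0.0, 90.9]
ft_force: [1.0, 2.4, 0.1]
finger_gap: -0.2
grip_force: 0.8
```

Run:
```python
from h import *
look()
```

```text
top [ 5.25003e+02 -1.09957e+02  1.00000e-01] 600.4 rel yaw 0.29 notch [ 476.4 -135.9] off in plate frame [2.  5.9]
   tcp in plate [47.3 32.4] F in plate [-0.9 -0.3]
scene [ 5.27593e+02 -1.22571e+02  5.50000e-02] 6.9 rel yaw 0.245 notch [ 477.8 -146.4] off in plate frame [ 2.6 -4.5]
   tcp in plate [43.6 47.5] F in plate [0.1 0.1]
```

Call:
play_rows --increments '[[-1,[-1.8,1.2,0],0.02],[-1,[-1.8,1.2,0],0.02],[-1,[-1.8,1.2,0],0.02],[-1,[-1.8,1.2,0],0.02],[-1,[-1.8,1.2,0],0.02]]'

```text
time: 9.47
tool_pos: [574.6, -81.8, 13.4]
tcp_rot: [180.0, -0.0, 85.2]
ft_force: [0.2, 0.7, -0.6]
finger_gap: 0.1
grip_force: 0.6
```

Run:
```python
from h import *
look()
```

```text
top [ 5.25003e+02 -1.09997e+02  1.00000e-01] 595.7 rel yaw 0.29 notch [ 476.4 -136. ] off in plate frame [1.9 5.9]
   tcp in plate [52.2 22.8] F in plate [ 0.  -0.4]
```

Call:
play_rows --increments '[[-1,[-1.4,0.8,0],0.015],[-1,[-1.4,0.8,0],0.015]]'

```text
time: 9.83
tool_pos: [575.8, -84.5, 13.4]
tcp_rot: [180.0, -0.0, 83.5]
ft_force: [0.7, 1.4, -0.9]
finger_gap: 0.1
grip_force: 0.7
```

Call:
play_rows --increments '[[-1,[-0.9,0.5,0],0.01],[-1,[-0.9,0.5,0],0.01]]'

```text
time: 10.0
tool_pos: [576.8, -86.5, 13.5]
tcp_rot: [180.0, -0.0, 82.4]
ft_force: [1.8, 1.8, -0.7]
finger_gap: -0.1
grip_force: 0.9
```

Run:
```python
from h import *
s=snapshot("scene"); a=s["color"][:,:,::-1]
cv2.imwrite("pics/s3.png",cv2.resize(a[205:275,245:335],(771,600),interpolation=cv2.INTER_CUBIC))
look()
```

```text
top [ 5.25009e+02 -1.09941e+02  1.00000e-01] 613.2 rel yaw 0.29 notch [ 476.4 -135.9] off in plate frame [2.  5.9]
   tcp in plate [53.7 18. ] F in plate [0.7 1.5]
scene [ 5.30478e+02 -1.29710e+02 -3.00000e-03] 13.4 rel yaw 0.187 notch [ 479.4 -150.6] off in plate frame [ 4.4 -8.5]
   tcp in plate [45.9 43.3] F in plate [-0.5  0. ]
```

View pics/s3.png

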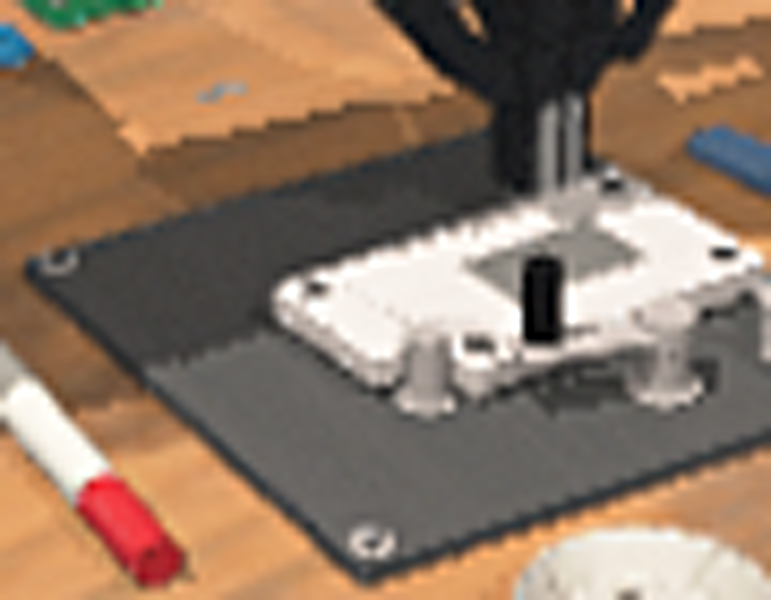

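Crop: the pin at (428,375) is tight in the notch, and the plate is nearly square with its edge close to the stop at the right edge. Now I feel for the screw.

Call:
play_rows --increments '[[-1,[-0.8,0.4,0],0.01],[-1,[-0.8,0.4,0],0.01]]'

```text
time: 10.42
tool_pos: [577.2, -88.0, 13.4]
tcp_rot: [180.0, -0.0, 81.2]
ft_force: [1.6, 2.8, -0.3]
finger_gap: -0.0
grip_force: 0.9
```

Call:
play_rows --increments '[[-1,[-0.7,0.4,0],0.008],[-1,[-0.7,0.4,0],0.008]]'

```text
time: 10.58
tool_pos: [577.9, -89.7, 13.5]
tcp_rot: [180.0, -0.0, 80.3]
ft_force: [2.5, 2.4, -0.0]
finger_gap: -0.0
grip_force: 1.1
```

Call:
play_rows --increments '[[-1,[-0.6,0.3,0],0.007],[-1,[-0.6,0.3,0],0.007]]'

```text
time: 10.75
tool_pos: [578.3, -91.0, 13.5]
tcp_rot: [180.0, -0.0, 79.5]
ft_force: [1.7, 2.2, -0.5]
finger_gap: 0.1
grip_force: 1.2
```

Call:
play_rows --increments '[[-1,[-0.5,0.3,0],0.006],[-1,[-0.5,0.3,0],0.006]]'

```text
time: 10.92
tool_pos: [578.7, -92.1, 13.6]
tcp_rot: [180.0, -0.0, 78.9]
ft_force: [2.1, 1.2, -0.4]
finger_gap: -0.1
grip_force: 1.3
```

Call:
play_rows --increments '[[-1,[-0.5,0.2,0],0.005],[-1,[-0.5,0.2,0],0.005]]'

```text
time: 11.08
tool_pos: [578.9, -93.0, 13.5]
tcp_rot: [180.0, -0.0, 78.3]
ft_force: [3.8, 3.8, 0.8]
finger_gap: 0.1
grip_force: 2.3
```

Call:
play_rows --increments '[[-1,[-0.4,0.2,0],0.004],[-1,[-0.4,0.2,0],0.004]]'

```text
time: 11.25
tool_pos: [579.1, -93.3, 13.6]
tcp_rot: [180.0, -0.1, 77.8]
ft_force: [1.9, 6.5, 1.4]
finger_gap: 0.3
grip_force: 3.8
```

Screw contact: the force is rising while the motion has stalled. Press to about 9 N.

Call:
play_rows --increments '[[-1,[-0.3,-0.1,0],0],[-1,[0,0,0],0]]'

```text
time: 11.42
tool_pos: [579.1, -93.3, 13.6]
tcp_rot: [180.0, -0.1, 77.8]
ft_force: [3.3, 6.2, 0.9]
finger_gap: -0.0
grip_force: 3.7
```

Run:
```python
from h import *
s=snapshot("scene"); a=s["color"][:,:,::-1]
F=[]
for i in range(5):
    snapshot("scene"); st=sense(); F.append(st["ft_force"])
print(np.mean(F,0).round(2),np.std(F,0).round(2),st["tool_pos"])
```

```text
[3.65 6.75 0.57] [0.14 0.34 0.43] [579.06021283 -93.32425075  13.54250953]
```

Call:
play_rows --increments '[[-1,[-0.3,-0.1,0],0],[-1,[-0.1,0,0],0],[-1,[0,0,0],0]]'

```text
time: 11.97
tool_pos: [579.0, -93.4, 13.6]
tcp_rot: [180.0, -0.1, 77.9]
ft_force: [3.3, 8.6, 1.1]
finger_gap: 0.2
grip_force: 4.4
```

Run:
```python
from h import *
F=[]
for i in range(6):
    s=snapshot("scene"); st=sense(); F.append(st["ft_force"])
print(np.mean(F,0).round(2),np.std(F,0).round(2),st["tool_pos"],st["tcp_rot"])
```

```text
[4.37 8.   0.19] [0.27 0.24 0.55] [579.02919299 -93.40645914  13.55201904] [ 1.79969773e+02 -1.00878506e-01  7.78606539e+01]
```

Call:
play_rows --increments '[[-1,[-0.2,0,0],0],[-1,[0,0,0],0],[-1,[0,0,0],0],[-1,[0,0,0],0]]'

```text
time: 12.6
tool_pos: [579.0, -93.4, 13.6]
tcp_rot: [180.0, -0.1, 77.9]
ft_force: [4.9, 8.2, 0.6]
finger_gap: 0.1
grip_force: 4.7
```

Call:
play_rows --increments '[[-1,[0.5,0,0],0],[-1,[0.5,0,0],0],[-1,[1,0,0],0],[-1,[3,0,0],0],[-1,[8,0,-10],0],[-1,[12,0,-25],0],[-1,[15,0,-35],0],[-1,[25,0,-35],0],[-1,[30,0,-20],0],[-1,[30,0,0],0]]'

```text
time: 13.43
tool_pos: [608.3, 27.4, 145.1]
tcp_rot: [179.4, -0.1, 77.8]
ft_force: [1.3, 0.0, 1.0]
finger_gap: 0.4
grip_force: 0.0
```

Run:
```python
from h import *
print(sense()["tool_pos"])
s=snapshot("scene"); a=s["color"][:,:,::-1]
t=snapshot("top"); b=t["color"][:,:,::-1]
im=np.hstack([cv2.resize(a[205:275,255:335],(400,350),interpolation=cv2.INTER_CUBIC),cv2.resize(b[155:245,250:350],(400,360),interpolation=cv2.INTER_CUBIC)[:350]])
cv2.imwrite("pics/c4.png",im); look()
for q in("pin_axis","notch","catch_knob"):
  for ss in(s,t):
    for d in pinpoint(q,ss)[:2]: print(q,round(d["p"],2),W(ss,d["xyz"]).round(1))
```

```text
[608.33057383  27.4177164  145.10100862]
top [ 5.30695e+02 -1.30944e+02 -1.66000e-01] 4.5 rel yaw 0.024 notch [ 476.9 -143.2] off in plate frame [ 2.1 -0.9]
   tcp in plate [ 46.4 168.5] F in plate [ 0.5 -1.2]
scene [ 5.30895e+02 -1.35222e+02 -3.00000e-03] 16.1 rel yaw 0.187 notch [ 479.8 -156.1] off in plate frame [  4.9 -14. ]
   tcp in plate [ 72.5 161.5] F in plate [0.8 0.3]
pin_axis 0.78 [ 476.1 -144.3   18.8]
pin_axis 0.67 [ 479.3 -141.2   21.1]
pin_axis 0.5 [ 475.2 -142.2   17.6]
notch 0.61 [ 471.7 -142.8   19. ]
notch 0.42 [381.3 -93.5  -2.1]
notch 0.94 [ 474.  -145.6   15.1]
catch_knob 0.51 [ 494.5 -168.5   53.8]
catch_knob 0.24 [584.5 155.3  -4.4]
catch_knob 0.47 [ 496.4 -168.1   54.8]
```

View pics/c4.png

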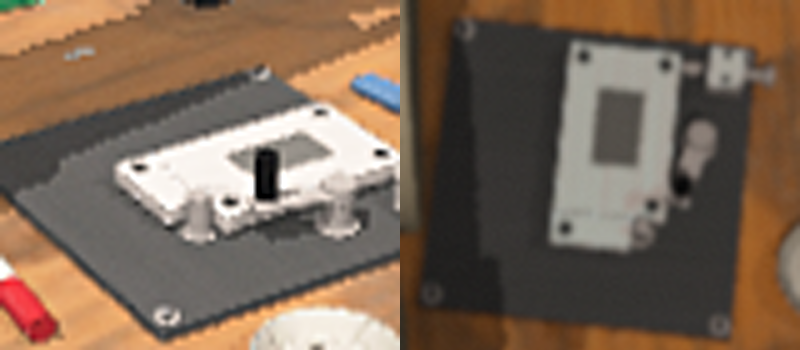

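Crop: the plate is square in the jig with its -y edge at the screw tip (about (690,68) in the right half) and the pin in the notch corner at (641,232). To confirm it is snug in x as well, I'll touch the +x edge on a line through the pin.

Run:
```python
from h import *
p=plan([612.6,-172.8,80],np.radians(79.7),9)
plan([612.6,-172.8,14],None,5,p)
```

```text
[[-1,[-21.4,5.6,6.3],-0.004],[-1,[-21.4,5.5,6.3],-0.004],[-1,[-21.4,5.4,6.3],-0.004],[-1,[-21.4,5.3,6.3],-0.004],[-1,[-21.5,5.2,6.3],-0.004],[-1,[-21.5,5.2,6.3],-0.004],[-1,[-21.5,5.1,6.3],-0.004],[-1,[-21.5,5.0,6.3],-0.004],[-1,[-21.5,4.9,6.3],-0.004]]
[[-1,[0.0,0.0,13.2],-0.0],[-1,[0.0,0.0,13.2],-0.0],[-1,[0.0,0.0,13.2],-0.0],[-1,[0.0,0.0,13.2],-0.0],[-1,[0.0,0.0,13.2],-0.0]]
```

Call:
play_rows --increments '[[-1,[-21.4,5.6,6.3],-0.004],[-1,[-21.4,5.5,6.3],-0.004],[-1,[-21.4,5.4,6.3],-0.004],[-1,[-21.4,5.3,6.3],-0.004],[-1,[-21.5,5.2,6.3],-0.004],[-1,[-21.5,5.2,6.3],-0.004],[-1,[-21.5,5.1,6.3],-0.004],[-1,[-21.5,5,6.3],-0.004],[-1,[-21.5,5,6.3],-0.004],[-1,[0,0,0],0]]'

```text
time: 14.87
tool_pos: [612.2, -176.1, 79.0]
tcp_rot: [-179.9, 0.1, 79.7]
ft_force: [0.7, 0.3, -0.2]
finger_gap: 0.1
grip_force: 0.0
```

Call:
play_rows --increments '[[-1,[0,0,13],0],[-1,[0,0,15],0],[-1,[0,0,15],0],[-1,[0,0,13],0],[-1,[0,0,7],0],[-1,[0,-1,3],0],[-1,[0,0,0],0]]'

```text
time: 15.45
tool_pos: [611.7, -171.1, 13.5]
tcp_rot: [-179.9, -0.0, 79.9]
ft_force: [0.3, 0.2, 0.3]
finger_gap: -0.2
grip_force: 0.0
```

Run:
```python
from h import *
st=sense(); print(st["tool_pos"],st["tcp_rot"],st["ft_force"])
x=np.array([530.7,-131.5,-.18]); c,s=np.cos(x[2]),np.sin(x[2]); print(np.array([[c,s],[-s,c]])@(st["tool_pos"][:2]-x[:2]))
s=snapshot("scene"); a=s["color"][:,:,::-1]
cv2.imwrite("pics/s5.png",cv2.resize(a[195:275,255:355],(750,600),interpolation=cv2.INTER_CUBIC))
```

```text
[ 611.70300155 -171.12068674   13.53147603] [-1.79898994e+02 -2.02756597e-02  7.99419658e+01] [0.33589408 0.24236132 0.31260344]
[ 86.78756682 -24.47862994]
```

View pics/s5.png

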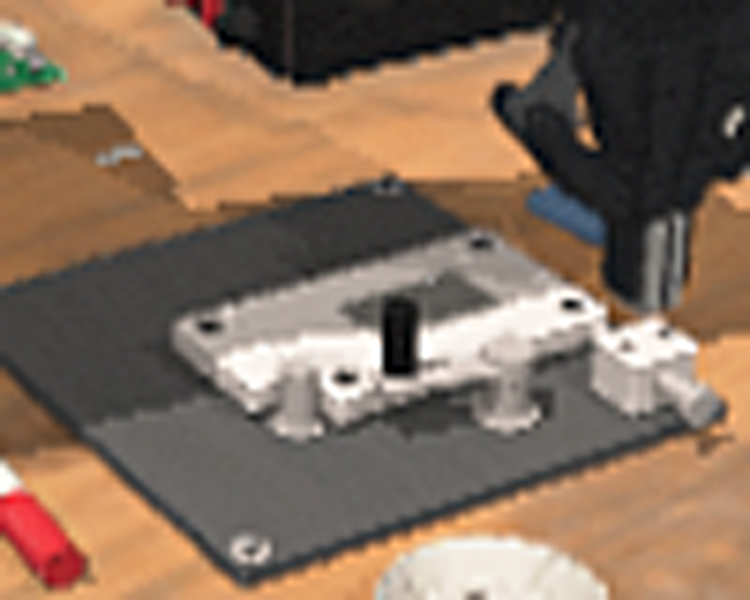

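The finger, at (645,300) in the crop, is just off the plate's +x edge and clear of the stop block. I close in slowly.

Call:
play_rows --increments '[[-1,[0,-1,0],0],[-1,[0,-1,0],0],[-1,[0,-1,0],0],[-1,[0,-1,0],0]]'

```text
time: 15.83
tool_pos: [608.9, -171.3, 15.3]
tcp_rot: [179.9, 0.0, 79.9]
ft_force: [0.3, 0.4, 0.9]
finger_gap: 0.2
grip_force: 0.0
```

Call:
play_rows --increments '[[-1,[0,-0.8,0],0],[-1,[0,-0.8,0],0],[-1,[0,-0.8,0],0]]'

```text
time: 16.08
tool_pos: [606.1, -170.7, 14.7]
tcp_rot: [180.0, 0.0, 79.9]
ft_force: [0.4, -0.6, 0.4]
finger_gap: 0.1
grip_force: 0.0
```

Call:
play_rows --increments '[[-1,[0,-0.8,0],0],[-1,[0,-0.8,0],0]]'

```text
time: 16.25
tool_pos: [604.4, -170.4, 14.5]
tcp_rot: [-180.0, -0.0, 79.9]
ft_force: [-0.2, -0.2, 1.0]
finger_gap: 0.1
grip_force: 0.0
```

Call:
play_rows --increments '[[-1,[0,-0.8,0],0],[-1,[0,-0.8,0],0]]'

```text
time: 16.42
tool_pos: [602.9, -170.1, 14.6]
tcp_rot: [-180.0, -0.0, 79.9]
ft_force: [0.6, 0.3, 0.3]
finger_gap: 0.3
grip_force: 0.0
```

Call:
play_rows --increments '[[-1,[0,-0.7,0],0],[-1,[0,-0.7,0],0]]'

```text
time: 16.58
tool_pos: [601.5, -169.9, 14.6]
tcp_rot: [-180.0, -0.0, 79.9]
ft_force: [-0.6, 0.6, 0.7]
finger_gap: -0.2
grip_force: 0.0
```

Call:
play_rows --increments '[[-1,[0,-0.6,0],0],[-1,[0,-0.6,0],0]]'

```text
time: 16.75
tool_pos: [600.5, -169.7, 14.6]
tcp_rot: [180.0, 0.0, 79.9]
ft_force: [2.3, -0.4, -0.8]
finger_gap: -0.2
grip_force: 0.8
```

Call:
play_rows --increments '[[-1,[0,-0.5,0],0],[-1,[0,-0.5,0],0]]'

```text
time: 16.92
tool_pos: [600.1, -169.6, 14.9]
tcp_rot: [179.9, 0.0, 79.9]
ft_force: [4.0, -0.4, -0.7]
finger_gap: 0.1
grip_force: 1.7
```

Call:
play_rows --increments '[[-1,[0,-0.5,0],0],[-1,[0,-0.5,0],0]]'

```text
time: 17.08
tool_pos: [599.8, -169.7, 15.3]
tcp_rot: [179.8, 0.0, 79.9]
ft_force: [6.6, 0.0, -1.8]
finger_gap: -0.3
grip_force: 3.1
```

The edge stalled at once with the force rising to 6.6 N, so the notch is snug in x. I'll back off and repeat the 9 N press at the free corner, to be sure it still sits on the screw.

Call:
play_rows --increments '[[-1,[0,0.5,0],0],[-1,[0,1,0],0],[-1,[0,4,0],0],[-1,[0,6,-10],0],[-1,[0,0,-25],0],[-1,[0,0,-25],0],[-1,[0,0,0],0]]'

```text
time: 17.67
tool_pos: [613.4, -172.6, 81.1]
tcp_rot: [179.6, 0.1, 79.9]
ft_force: [1.0, -0.7, 0.8]
finger_gap: 0.2
grip_force: 0.0
```

Run:
```python
from h import *
y=np.radians(77.9)
u=np.array([np.cos(y),np.sin(y)])
t=np.array([579.0,-93.4])+10*u
p=plan([*t,70],y,6)
p=plan([*t,14],y,5,p)
```

```text
[[-1,[13.7,-7.9,1.9],0.006],[-1,[13.6,-8.0,1.9],0.006],[-1,[13.6,-8.1,1.9],0.006],[-1,[13.5,-8.1,1.9],0.006],[-1,[13.5,-8.2,1.9],0.006],[-1,[13.4,-8.3,1.9],0.006]]
[[-1,[0.0,0.0,11.2],-0.0],[-1,[0.0,0.0,11.2],-0.0],[-1,[0.0,0.0,11.2],-0.0],[-1,[0.0,0.0,11.2],-0.0],[-1,[0.0,0.0,11.2],-0.0]]
```

Call:
play_rows --increments '[[-1,[13.7,-7.9,1.9],0.006],[-1,[13.6,-8,1.9],0.006],[-1,[13.6,-8.1,1.9],0.006],[-1,[13.5,-8.1,1.9],0.006],[-1,[13.5,-8.2,1.9],0.006],[-1,[13.4,-8.3,1.9],0.006],[-1,[0,0,0],0],[-1,[0,0,0],0]]'

```text
time: 18.33
tool_pos: [577.4, -81.8, 63.4]
tcp_rot: [-180.0, 0.0, 77.9]
ft_force: [0.5, -0.5, 0.1]
finger_gap: -0.1
grip_force: 0.0
```

Call:
play_rows --increments '[[-1,[0,0,11],0],[-1,[0,0,13],0],[-1,[0,0,13],0],[-1,[0,0,11],0],[-1,[0,0,7],0],[-1,[0,0,0],0],[-1,[0,0,0],0]]'

```text
time: 18.92
tool_pos: [576.9, -82.6, 8.1]
tcp_rot: [-179.9, 0.0, 77.8]
ft_force: [-6.3, 0.5, 12.7]
finger_gap: 0.1
grip_force: 5.9
```

It touched the base lightly, so I'll lift off.

Call:
play_rows --increments '[[-1,[0,0,-3],0],[-1,[0,0,-3],0],[-1,[0,0,0],0],[-1,[0,0,0],0]]'

```text
time: 19.25
tool_pos: [577.6, -82.4, 13.9]
tcp_rot: [180.0, 0.0, 77.8]
ft_force: [0.1, -0.0, -1.3]
finger_gap: 0.0
grip_force: 0.0
```

Call:
play_rows --increments '[[-1,[-1.5,0,0],0],[-1,[-1.5,0,0],0],[-1,[-1.5,0,0],0],[-1,[-1.5,0,0],0],[-1,[-1,0,0],0],[-1,[0,0,0],0]]'

```text
time: 19.75
tool_pos: [576.0, -89.4, 14.2]
tcp_rot: [180.0, 0.0, 77.8]
ft_force: [0.1, -0.4, 0.2]
finger_gap: -0.0
grip_force: 0.0
```

Call:
play_rows --increments '[[-1,[-0.8,0,0],0],[-1,[-0.8,0,0],0],[-1,[-0.7,0,0],0],[-1,[0,0,0],0]]'

```text
time: 20.08
tool_pos: [575.5, -91.5, 14.2]
tcp_rot: [180.0, 0.0, 77.8]
ft_force: [-0.2, 0.2, -0.3]
finger_gap: -0.1
grip_force: 0.0
```

Call:
play_rows --increments '[[-1,[-0.5,0,0],0],[-1,[-0.5,-0.1,0],0],[-1,[0,0,0],0]]'

```text
time: 20.33
tool_pos: [575.4, -92.2, 14.2]
tcp_rot: [180.0, -0.0, 77.9]
ft_force: [1.5, 1.2, -0.1]
finger_gap: -0.1
grip_force: 0.5
```

Call:
play_rows --increments '[[-1,[-0.3,-0.1,0],0],[-1,[-0.2,-0.1,0],0],[-1,[0,0,0],0]]'

```text
time: 20.58
tool_pos: [575.3, -92.4, 14.3]
tcp_rot: [180.0, -0.0, 77.9]
ft_force: [3.0, 4.6, -1.6]
finger_gap: -0.1
grip_force: 2.1
```

Call:
play_rows --increments '[[-1,[-0.3,-0.1,0],0],[-1,[-0.2,0,0],0],[-1,[0,0,0],0]]'

```text
time: 20.83
tool_pos: [575.3, -92.5, 14.3]
tcp_rot: [180.0, -0.1, 77.9]
ft_force: [3.9, 5.6, -0.9]
finger_gap: 0.0
grip_force: 3.0
```

Call:
play_rows --increments '[[-1,[-0.2,0,0],0],[-1,[0,0,0],0],[-1,[0,0,0],0]]'

```text
time: 21.08
tool_pos: [575.3, -92.6, 14.3]
tcp_rot: [180.0, -0.1, 77.9]
ft_force: [4.9, 6.1, -0.9]
finger_gap: 0.3
grip_force: 3.4
```

Call:
play_rows --increments '[[-1,[-0.3,0,0],0],[-1,[-0.1,0,0],0],[-1,[0,0,0],0]]'

```text
time: 21.33
tool_pos: [575.3, -92.7, 14.4]
tcp_rot: [179.9, -0.1, 77.9]
ft_force: [3.9, 6.5, 0.2]
finger_gap: -0.1
grip_force: 4.1
```

Call:
play_rows --increments '[[-1,[-0.2,0,0],0],[-1,[0,0,0],0],[-1,[0,0,0],0],[-1,[0,0,0],0]]'

```text
time: 21.67
tool_pos: [575.3, -92.7, 14.4]
tcp_rot: [179.9, -0.1, 77.9]
ft_force: [4.3, 8.5, -2.6]
finger_gap: 0.1
grip_force: 4.5
```

Call:
play_rows --increments '[[-1,[0.5,0,0],0],[-1,[1,0,0],0],[-1,[3,0,0],0],[-1,[6,0,-5],0],[-1,[0,0,-25],0],[-1,[0,0,-30],0],[-1,[0,0,-30],0],[-1,[0,0,0],0],[-1,[0,0,0],0]]'

```text
time: 22.42
tool_pos: [578.8, -84.2, 107.4]
tcp_rot: [179.7, 0.0, 77.8]
ft_force: [-0.4, 0.8, -0.2]
finger_gap: 0.4
grip_force: 0.0
```

Run:
```python
from h import *
p=plan([484.8,-190.3,100],np.radians(64),11)
s=snapshot("top"); t=snapshot("scene")
for ss in(s,t):
    for d in pinpoint("catch_knob",ss)[:2]: print(round(d["p"],2),W(ss,d["xyz"]).round(1))
r=regions_of("plate",s)
if r: print(fit(s,r[0]["mask"],PP,(13,23),[530.7,-131,-.17]))
```

```text
[[-1,[-11.2,-6.3,0.7],0.022],[-1,[-11.4,-6.1,0.7],0.022],[-1,[-11.5,-5.8,0.7],0.022],[-1,[-11.6,-5.6,0.7],0.022],[-1,[-11.7,-5.3,0.7],0.022],[-1,[-11.9,-5.1,0.7],0.022],[-1,[-12.0,-4.8,0.7],0.022],[-1,[-12.1,-4.5,0.7],0.022],[-1,[-12.2,-4.3,0.7],0.022],[-1,[-12.3,-4.0,0.7],0.022],[-1,[-12.3,-3.7,0.7],0.022]]
0.7 [ 499.  -166.5   54.4]
0.72 [ 475.  -147.    15.9]
0.5 [ 498.  -165.7   53. ]
(array([ 5.35660798e+02, -1.31365019e+02, -1.09158826e-01]), np.float64(589.2552249134949))
```

Call:
play_rows --increments '[[-1,[-11.2,-6.3,0.7],0.022],[-1,[-11.4,-6.1,0.7],0.022],[-1,[-11.5,-5.8,0.7],0.022],[-1,[-11.6,-5.6,0.7],0.022],[-1,[-11.7,-5.3,0.7],0.022],[-1,[-11.9,-5.1,0.7],0.022],[-1,[-12,-4.8,0.7],0.022],[-1,[-12.1,-4.5,0.7],0.022],[-1,[-12.2,-4.3,0.7],0.022],[-1,[-12.3,-4,0.7],0.022],[-1,[-12.3,-3.7,0.7],0.022],[-1,[0,0,0],0]]'

```text
time: 23.67
tool_pos: [481.0, -191.8, 96.3]
tcp_rot: [-180.0, 0.0, 63.8]
ft_force: [0.2, -0.1, -0.6]
finger_gap: 0.3
grip_force: 0.0
```

Call:
play_rows --increments '[[-1,[0,0,15],0],[-1,[0,0,18],0],[-1,[0,0,15],0],[-1,[0,0,8],0],[-1,[0,0,0],0],[-1,[0,0,0],0]]'

```text
time: 24.17
tool_pos: [482.5, -189.8, 40.4]
tcp_rot: [-179.9, -0.0, 64.0]
ft_force: [0.6, -0.4, 0.5]
finger_gap: 0.0
grip_force: 0.0
```

Run:
```python
from h import *
st=sense(); print(st["tool_pos"],st["tcp_rot"],st["ft_force"])
s=snapshot("scene"); a=s["color"][:,:,::-1]
cv2.imwrite("pics/s6.png",cv2.resize(a[185:275,235:355],(800,600),interpolation=cv2.INTER_CUBIC))
```

```text
[ 482.50773098 -189.83330211   40.4042083 ] [-1.79949132e+02 -7.03618185e-03  6.39896848e+01] [ 0.55036707 -0.3993717   0.53132823]
```

View pics/s6.png

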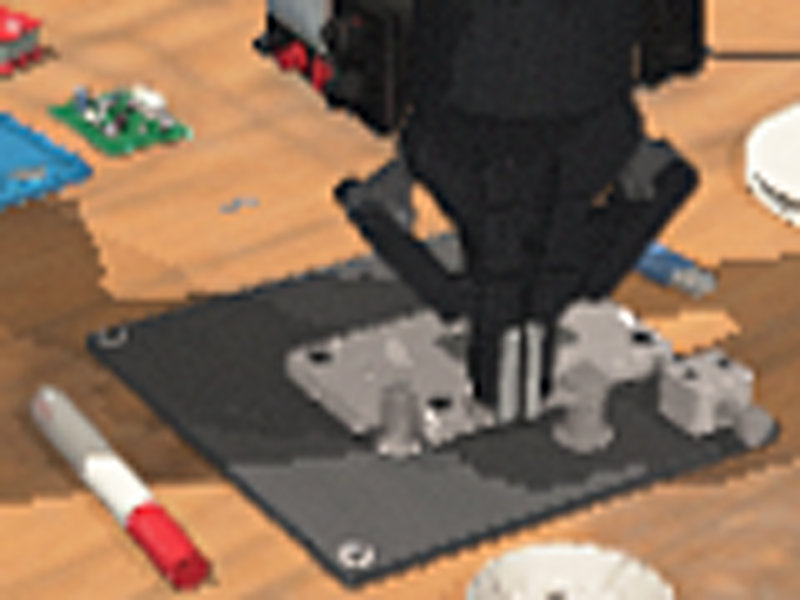

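Crop: the closed fingers at (515,400) stand in front of the knob on its opening side, clear of the pin (400,415) and the post (585,400). I start the swing.

Call:
play_rows --increments '[[-1,[1.5,0.5,0],0],[-1,[1.5,0.5,0],0],[-1,[1.5,0.5,0],0],[-1,[1.5,0,0],0],[-1,[1.5,0,0],0]]'

```text
time: 24.63
tool_pos: [487.7, -183.8, 40.8]
tcp_rot: [180.0, -0.0, 64.0]
ft_force: [-0.1, -0.5, 0.3]
finger_gap: -0.0
grip_force: 0.0
```

Call:
play_rows --increments '[[-1,[2.3,-1,0],0.06],[-1,[2.3,-1,0],0.06],[-1,[2.3,-1,0],0.06],[-1,[2.3,-1,0],0.06]]'

```text
time: 24.97
tool_pos: [488.7, -174.0, 40.7]
tcp_rot: [180.0, 0.0, 50.1]
ft_force: [-1.0, -0.7, 1.8]
finger_gap: 0.5
grip_force: 0.9
```

Call:
play_rows --increments '[[-1,[2.3,-1,0],0.06],[-1,[2.3,-1,0],0.06],[-1,[2.3,-1,0],0.06],[-1,[2.3,-1,0],0.06]]'

```text
time: 25.3
tool_pos: [492.1, -164.6, 40.6]
tcp_rot: [-180.0, 0.0, 36.3]
ft_force: [-1.1, -0.7, 1.5]
finger_gap: -0.3
grip_force: 0.9
```

```bash
cat >> h.py <<'E'
def knob():
    st=sense(); y=np.radians(st["tcp_rot"][2]); pv=np.array([530,-184.4])
    r=st["tool_pos"][:2]-pv; t=np.array([np.cos(y),np.sin(y)]); n=np.array([-t[1],t[0]])
    print("along t",(r@t).round(1),"along r",(r@n).round(1),"z",st["tool_pos"][2].round(1),"F t,r",(st["ft_force"][:2]@t).round(1),(st["ft_force"][:2]@n).round(1),
      "catch if pushed",(np.arccos(-1)+J[2]-(y+np.pi/2)).round(3))
    for nm in("top","scene"):
        s=snapshot(nm)
        for d in pinpoint("catch_knob",s)[:2]:
            k=W(s,d["xyz"]); print(nm,round(d["p"],2),k.round(1),"angle",round(np.pi+J[2]-np.arctan2(k[1]-pv[1],k[0]-pv[0]),3))
E
python3 -c "
from h import *
knob()"
```

```text
along t -18.8 along r 38.4 z 40.6 F t,r -1.4 0.1 catch if pushed 0.747
top 0.24 [ 526.9 -132.3    5.8] angle 1.322
scene 0.47 [ 507.2 -153.    55.5] angle 0.754
```

Tracking well: the catch is at about 0.75. Continue.

Call:
play_rows --increments '[[-1,[2.3,-1,0],0.06],[-1,[2.3,-1,0],0.06],[-1,[2.3,-1,0],0.06],[-1,[2.3,-1,0],0.06],[-1,[2.3,-1,0],0.06],[-1,[2.3,-1,0],0.06]]'

```text
time: 26.0
tool_pos: [501.3, -152.8, 40.3]
tcp_rot: [-180.0, 0.0, 15.8]
ft_force: [-1.5, 0.3, 1.8]
finger_gap: 0.3
grip_force: 0.9
```

Call:
play_rows --increments '[[-1,[2.3,-1,0],0.06],[-1,[2.3,-1,0],0.06],[-1,[2.3,-1,0],0.06],[-1,[2.3,-1,0],0.06],[-1,[2.3,-1,0],0.06]]'

```text
time: 26.42
tool_pos: [511.8, -146.0, 40.2]
tcp_rot: [-180.0, 0.1, -1.4]
ft_force: [-2.8, 1.2, 0.6]
finger_gap: 0.1
grip_force: 1.0
```

```bash
python3 -c "
from h import *
knob()"
```

```text
along t -19.2 along r 38.0 z 40.2 F t,r -2.8 1.2 catch if pushed 1.405
top 0.57 [ 4.419e+02 -2.604e+02 -4.000e-01] angle 5.381
scene 0.42 [ 529.  -141.5   57. ] angle 1.359
scene 0.37 [ 444.  -260.5   -0.9] angle 5.369
```

Call:
play_rows --increments '[[-1,[2.3,-1,0],0.055],[-1,[2.3,-1,0],0.055],[-1,[2.0,-0.9,0],0.05],[-1,[1.2,-0.5,0],0.03],[-1,[0,0,0],0]]'

```text
time: 27.03
tool_pos: [520.2, -143.7, 40.4]
tcp_rot: [-180.0, 0.0, -12.2]
ft_force: [-0.4, 0.3, 0.4]
finger_gap: 0.2
grip_force: 0.2
```

```bash
python3 -c "
from h import *
knob()"
```

```text
along t -18.2 along r 37.8 z 40.4 F t,r -0.5 0.2 catch if pushed 1.593
scene 0.47 [ 537.4 -146.2   55.1] angle 1.572
```

Estimates are 1.56–1.57. I'll retract, rise clear and check.

Call:
play_rows --increments '[[-1,[-1,0,0],0],[-1,[-4,0,0],0],[-1,[-8,0,-5],0],[-1,[-10,0,-20],0],[-1,[-20,0,-30],0],[-1,[-30,0,-30],0],[-1,[-35,0,-30],0],[-1,[-35,0,-20],0],[-1,[0,0,0],0],[-1,[0,0,0],0]]'

```text
time: 28.07
tool_pos: [384.9, -114.6, 174.8]
tcp_rot: [179.9, -0.4, -12.2]
ft_force: [0.3, -0.1, 0.3]
finger_gap: -0.2
grip_force: 0.0
```

Run:
```python
from h import *
print(sense()["tool_pos"])
knob(); look()
s=snapshot("scene"); a=s["color"][:,:,::-1]
t=snapshot("top"); b=t["color"][:,:,::-1]
im=np.hstack([cv2.resize(a[205:275,255:335],(400,350),interpolation=cv2.INTER_CUBIC),cv2.resize(b[155:245,250:350],(400,360),interpolation=cv2.INTER_CUBIC)[:350]])
cv2.imwrite("pics/c7.png",im)
```

```text
[ 384.89426132 -114.62670403  174.84044331]
along t -156.6 along r 37.5 z 174.8 F t,r 0.3 -0.1 catch if pushed 1.594
scene 0.54 [ 540.3 -148.1   53.6] angle 1.656
scene [ 5.25165e+02 -1.21287e+02  2.64000e-01] 127.0 rel yaw 0.454 notch [ 481.4 -154.9] off in plate frame [  2.8 -14.1]
   tcp in plate [-134.3   43.9] F in plate [ 0.4 -0.4]
```

View pics/c7.png

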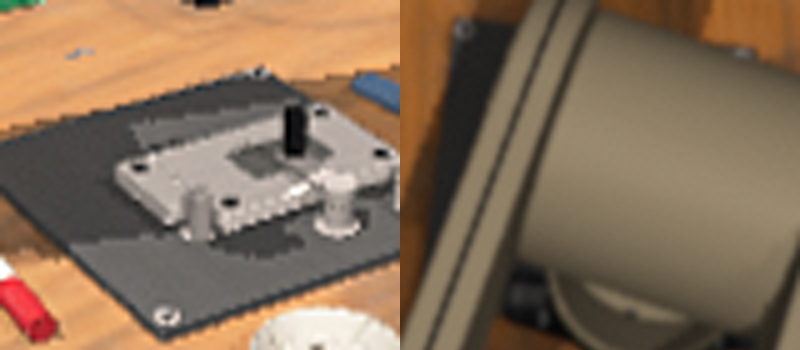

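The left half shows the catch across the plate's edge with the knob at (293,130). The plate is unchanged. The arm hides the top view, so I'll move aside for a last check of the angle.

Call:
play_rows --increments '[[-1,[0,-15,-5],0],[-1,[0,-25,-5],0],[-1,[0,-30,-5],0],[-1,[0,-30,0],0],[-1,[0,-30,0],0],[-1,[0,-30,0],0],[-1,[0,-30,0],0],[-1,[0,-25,0],0],[-1,[0,-15,0],0],[-1,[0,0,0],0],[-1,[0,0,0],0]]'

```text
time: 29.48
tool_pos: [432.8, 111.2, 186.6]
tcp_rot: [180.0, 0.1, -12.1]
ft_force: [-0.3, 0.4, 0.8]
finger_gap: -0.2
grip_force: 0.0
```

Run:
```python
from h import *
print(sense()["tool_pos"])
knob(); look()
s=snapshot("top"); b=s["color"][:,:,::-1]
cv2.imwrite("pics/c8.png",cv2.resize(b[155:245,250:350],(660,594),interpolation=cv2.INTER_CUBIC))
for d in pinpoint("pin_axis",s)[:1]+pinpoint("jig",s)[:1]: print(W(s,d["xyz"]))
for th in(1.4,1.57,1.75):
    a=np.pi+J[2]-th; k=[530+38*np.cos(a),-184.4+38*np.sin(a)]
    print(th,"knob top crop px",((w2px(s,[*k,56])-[250,155]+.5)*6.6).round())
print("pivot",((w2px(s,[530,-184.4,36])-[250,155]+.5)*6.6).round())
```

```text
[432.82663404 111.15235791 186.6382531 ]
along t -156.9 along r 268.6 z 186.6 F t,r -0.3 0.4 catch if pushed 1.592
top 0.7 [ 538.5 -146.3   57. ] angle 1.6
scene 0.47 [ 536.5 -145.2   55.6] angle 1.546
top [ 5.31172e+02 -1.31597e+02 -1.00000e-03] 45.3 rel yaw 0.189 notch [ 480.2 -152.6] off in plate frame [  5.2 -10.6]
   tcp in plate [-98.3 241.4] F in plate [ 0.3 -0.9]
scene [ 5.21993e+02 -1.24501e+02  1.99000e-01] 116.2 rel yaw 0.389 notch [ 476.2 -155.2] off in plate frame [ -1.5 -13.1]
   tcp in plate [-40.8 247.5] F in plate [0.1 0.7]
[ 479.3357619  -142.48590014   20.06214599]
[ 5.36185096e+02 -1.28008876e+02 -4.97740860e-01]
1.4 knob top crop px [402. 213.]
1.57 knob top crop px [402. 197.]
1.75 knob top crop px [406. 179.]
pivot [500. 222.]
```

View pics/c8.png

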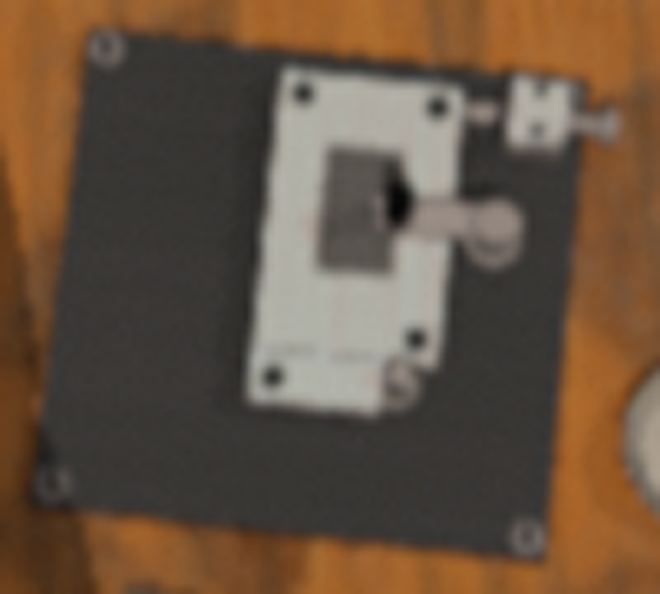

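The last view shows the catch pointing straight across the plate: knob at (398,198) against (402,197) predicted for π/2. The plate's edge is at the screw tip (475,112), the pin (402,383) is in the notch, and the arm is clear.

```bash
python3 -c "
from bench import *
print(hand_in())"
```

```text
the job is handed in; nothing more can be done
None
```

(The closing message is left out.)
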